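Sweep the brass caps into the bench pan

ROBOT

A 6-joint arm with a two-finger parallel gripper is mounted at the origin on the work surface. World frame = base frame: x ahead of the robot, y to its left, z up, the work surface at z = 0. Lengths are in m, angles in rad, forces in N, time in s.
With the tool pointing down it reaches from about 0.375 to 0.9 m from the base axis. Payload 3.1 kg.
Tool frame: the origin (TCP) lies midway between the tips of the shut fingers; the grasp point (between the pads) lies 19 mm behind it; z points along the fingers, y is the line along which they close (so a half turn about z gives the same grasp; the last joint's range is limited). The gripper opens to 87 mm and grips with 3 to 60 N. Pads are 19 mm wide; open, the fingers measure 117 mm over their backs; the gripper's body (75 mm by 190 mm) begins 51 mm behind the grasp point.
Start: joints at [-0.178, 0.527, 1.433, -0, 1.181, -0.178], TCP at [0.625, 0, 0.223] pointing down, gripper open.
Joint ranges: [-3.08, 3.08], [-0.75, 2.2], [0.22, 2.44], [-1.43, 4.57], [0, 2.65], [-2.85, 2.85]. Speed limits (rad/s): [2.79, 2.79, 3.14, 3.14, 3.14, 3.14].

INTERFACE

Orientations are given as a unit quaternion [x, y, z, w].
In Python, from rig import robot gives the robot as it stands. The module is installed in compiled form; this text tells all that it offers.
- The arm moves only by the tool play_rows, never from a script. Its arguments are lists of equal length, an entry for each row: "gripper": the closure, from -1 (fully open) to 1 (shut); "delta_pos": the shift along the tool's x, y, z in cm, a list of three; "turn": the turn, a rotation vector about the tool's x, y, z in rad, a list of three. A call has 1 to 12 rows; each row is the pose to reach, as a shift and turn from the pose commanded when the call began, along the tool's axes at that moment; what a row does not reach only later rows make up. A row lasts 1/8 s, in which the tool goes at most 62.5 mm and 10.7 degrees, less where a joint would pass 70% of its speed; a pose out of reach is approached as far as the arm can. A call with a gripper value outside its range is refused whole. The fingers move at their own pace and stop on an object; "squeeze" is the grip in N (left out, the last holds). Time passes only in rows, so rows that repeat a pose let the fingers close. It gives the time, the measured TCP pose, the force, the opening and the grip force at its end, in the units of the state.
- robot.get_obs(): the state, without advancing time (a new reading comes with each control period).
- robot.camera(name): name is "scene" or "side" or "wrist"; returns a dict with "color" (480x640x3 uint8, red, green, blue), "vfov" (degrees; the focal length in pixels is half the picture's height over the tangent of half this angle, whatever the lens; pixels are square), "cx", "cy" (the principal point, pixels), "R" (3x3) and "t" (3): a world point X has camera coordinates R X + t. Camera axes: x right, y down, z forward; pixel columns grow to the right and rows downward; lengths in m; the calibration is good to about 2 mm. A picture is of the moment at which its call begins. There is no depth.
- robot.hand_in(): hands the job in; it is judged then, once.
The state is a dict: "time": time; "q": joint angles; "joint_velocities": joint speeds; "joint_torque": joint torques, N m; "position": TCP position; "tool_rot": TCP orientation; "ft_force": force on the tool from outside, world axes, zero at the start; "moment": the same for the moment, N m; "grip_width": finger opening in m; "grip_force": force on a finger pad.
Only numpy, scipy, OpenCV 4.12 (cv2) and the standard library are available. Lean on these libraries where they do the work, as an engineer would, in place of code of your own. Each camera call takes 0.05 s, during which the arm holds its last target. There are 200 camera calls.

TASK

Sweep the three loose brass caps across the bench with the fingertips, through the open side of the blue pan, until every cap lies wholly inside it. Push them gently along the bench: do not pinch, lift, ram or flick them. Leave the standing steel union and the other tools and parts where they are.

Things in the scene. Friction and masses are not known exactly. Their poses are not given: they have to be found in the camera images.
- cap_a: brass blanking cap lying flat on the bench, one of three alike: hexagon 32 mm across flats (37 mm across corners), 13 mm high, with a round collar 25 mm in diameter on top, 20 mm high in all, about 60 g, solid. Origin: centre of its underside, z up along the collar
- cap_b: brass blanking cap lying flat on the bench, one of three alike: hexagon 32 mm across flats (37 mm across corners), 13 mm high, with a round collar 25 mm in diameter on top, 20 mm high in all, about 60 g, solid. Origin: centre of its underside, z up along the collar
- cap_c: brass blanking cap lying flat on the bench, one of three alike: hexagon 32 mm across flats (37 mm across corners), 13 mm high, with a round collar 25 mm in diameter on top, 20 mm high in all, about 60 g, solid. Origin: centre of its underside, z up along the collar
- pan: blue sheet-metal pan screwed to the bench, left of the caps. Inside 150 mm deep (its x) by 170 mm wide (its y); walls 4 mm thick, 30 mm high around that at +x (back), +y and -y. Its -x side (x = -75 mm) is the open mouth and looks towards the caps. The floor is a thin sheet level with the bench, no step. Origin: centre of the inner floor, z up
- union: bystander: shiny stainless pipe union standing upright among the caps, 50 mm in diameter at the foot, 45 mm high, loose, 0.3 kg. Origin: centre of its underside
- tin: bystander: flat round steel tin with a green lid, 79 mm in diameter, 22 mm high, loose, on the near side, to the right. Origin: centre of its underside
- clamp: bystander: thin steel hose-clamp ring lying flat, 48 mm in diameter, 12 mm high, loose, on the near side, to the right. Origin: centre of its underside
- hexkey: bystander: steel L-shaped hex key, 130 mm long (its x) with a 40 mm short leg, 8 mm thick, loose, far side of the bench. Origin: under the middle of the long leg
- wrench: bystander: steel wrench 200 mm long lying along its x, loose, far side of the bench. Origin: under its middle
- pliers: bystander: pliers with orange handles, about 160 mm long along its x, 14 mm high, loose, at the right of the bench. Origin: on the bench, 8 mm behind the pivot's axis, towards the handles
Mind the look-alikes: they are no part of the job. What is shaped like the cap_c but green, pink or purple is not meant.

How it is judged:
At the end, for the whole second after the job is handed in: all three caps lie on the pan's floor wholly inside its mouth (centre at least 17 mm in from the open edge, between the walls), at rest (under 0.01 m/s); the union still stands (within 0.2 rad) and every bystander is within 15 mm of where it started (x of cap_a in the frame of pan between -0.058 and 0.076 m and y of cap_a in the frame of pan between -0.086 and 0.086 m and height (world z) of each of cap_a, cap_b, cap_c below 0.02 m and linear speed of each of cap_a, cap_b, cap_c below 0.01 m/s and x of cap_b in the frame of pan between -0.058 and 0.076 m and y of cap_b in the frame of pan between -0.086 and 0.086 m and x of cap_c in the frame of pan between -0.058 and 0.076 m and y of cap_c in the frame of pan between -0.086 and 0.086 m and distance of each of union, tin, clamp, hexkey, wrench, pliers from where it was at the start of the episode below 0.015 m and angle between union's own z axis and vertical below 0.2 rad); the robot touches nothing.
It fails at once if a bystander is displaced by more than 15 mm (distance of any of union, tin, clamp, hexkey, wrench, pliers from where it was at the start of the episode above 0.015 m).
It fails at once if the standing union is tipped (angle between union's own z axis and vertical above 0.35 rad).
It fails at once if a cap is lifted off the bench (underside centre above 25 mm) (height (world z) of any of cap_a, cap_b, cap_c above 0.025 m).
It fails at once if a cap is knocked or flung (faster than 0.5 m/s) (linear speed of any of cap_a, cap_b, cap_c above 0.5 m/s).
It fails at once if a cap is pinched or rammed (more than 30 N between the fingers and it) (contact force between the fingers and cap_a above 30 N or contact force between the fingers and cap_b above 30 N or contact force between the fingers and cap_c above 30 N).
It also fails if it takes over 72 s, if anything falls off the work surface, if the arm or the gripper's body presses on something with over 40 N, if the wrist force passes 120 N, or if a joint passes its speed limit or range.

## Working session

There is one attempt and no reset: what is moved stays moved. The work goes in short steps, Python scripts to look and compute and a tool call to move; the robot and the scene stay as the last step left them, time stands still between calls to the robot, and variables do not carry over. Pictures are saved under pics/ and viewed, at most 10 in all, crops included, and the job is handed in when it is done.

Besides the shell and the picture viewer there is one more tool, called after "Request:" as name(argument=value, ...) on one line, values as JSON. play_rows: Moves the arm, as the interface text tells. Its arguments: {"type":"object","properties":{"gripper":{"type":"array","items":{"type":"number"}},"delta_pos":{"type":"array","items":{"type":"array","items":{"type":"number"}}},"turn":{"type":"array","items":{"type":"array","items":{"type":"number"}}},"squeeze":{"type":"number"}},"required":["gripper","delta_pos","turn"]}

```bash
mkdir -p pics; cat > h.py <<'E'
import numpy as np, cv2
from rig import robot
def snap(n,f):
    c=robot.camera(n); cv2.imwrite(f'pics/{f}.png',c['color'][:,:,::-1]); return c
def f(c): return 240/np.tan(np.radians(c['vfov'])/2)
def ray(c,u,v,z):
    R=np.array(c['R']);t=np.array(c['t']);o=-R.T@t
    d=R.T@np.array([(u-c['cx'])/f(c),(v-c['cy'])/f(c),1]); return o+d*(z-o[2])/d[2]
def proj(c,X):
    p=np.array(c['R'])@X+c['t']; return p[0]/p[2]*f(c)+c['cx'],p[1]/p[2]*f(c)+c['cy']
E
python3 - <<'E'
from h import *
import pickle
d={n:snap(n,n+'0') for n in('scene','side','wrist')}
pickle.dump(d,open('c0.pkl','wb'))
for n,c in d.items(): print(n,c['vfov'],c['cx'],c['cy'],-np.array(c['R']).T@c['t'])
o=robot.get_obs();print(o['position'],o['tool_rot'],o['time'],o['grip_width'])
E
```

```text
scene 45.252653137934125 318.2096682508665 236.66931618750877 [1.36573832 0.09232918 0.99204931]
side 52.57390062551042 320.63416940765364 238.97162192648776 [0.30744003 0.44815291 0.61738688]
wrist 69.81688272399325 321.2645980739291 239.34506208249252 [0.62389834 0.08151918 0.38376188]
[6.24445416e-01 1.39505123e-04 2.21791045e-01] [ 7.07087945e-01  7.07125114e-01 -4.93264807e-04 -6.84080847e-04] 0.15 0.08709590666476849
```

View pics/scene0.png

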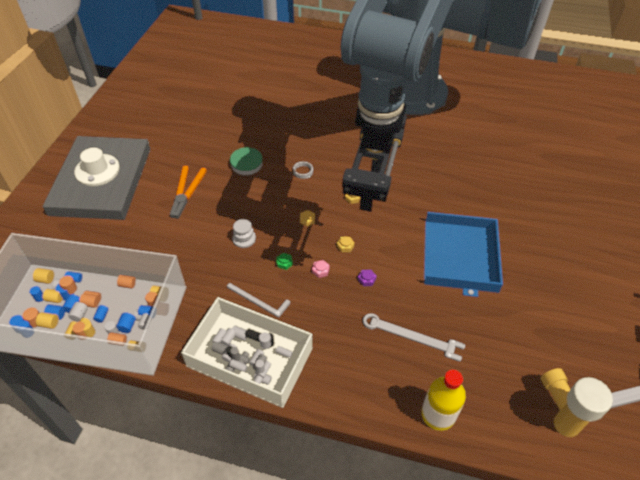

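View pics/wrist0.png

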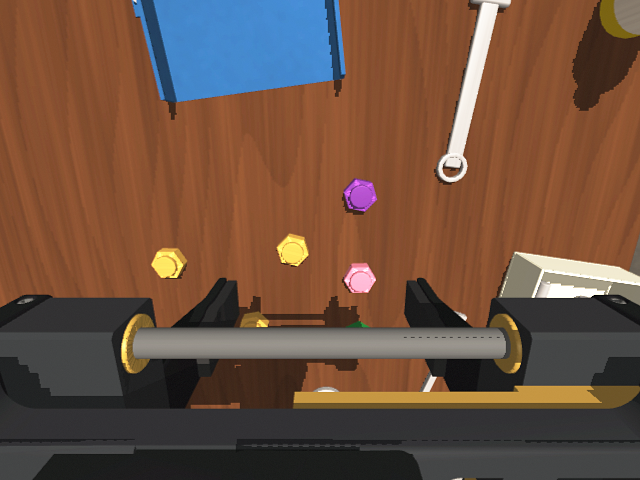

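The scene view shows yellow caps at about (353,196), (345,243) and (307,217). The pan is at (462,250) with its mouth to the left. The union is at (243,233), and the green, pink and purple look-alikes are at (284,261), (320,268) and (367,277). The wrist view shows caps at (169,263), (292,250) and (255,322, partly hidden).

```bash
python3 - <<'E'
from h import *
import pickle
d=pickle.load(open('c0.pkl','rb'))
rng={'yel':((20,110,90),(32,255,255)),'blue':((100,120,60),(115,255,255)),'pink':((160,60,100),(179,255,255)),'purp':((135,80,60),(158,255,255)),'green':((50,120,60),(80,255,255))}
for n,c in d.items():
    hsv=cv2.cvtColor(c['color'],cv2.COLOR_RGB2HSV)
    for k,(a,b) in rng.items():
        m=cv2.inRange(hsv,a,b); N,l,s,ce=cv2.connectedComponentsWithStats(m)
        for i in range(1,N):
            if s[i,4]<40: continue
            x,y,w,h=s[i,:4]; p=ray(c,x+w/2-.5,y+h/2-.5,.009)
            if .3<p[0]<.95 and abs(p[1])<.4: print(n,k,(x,y,w,h),s[i,4],p[:2].round(3))
c=d['scene']
for u,v in((243,243),(303,170),(425,215),(424,286),(501,287),(498,219),(352,203)): print(u,v,ray(c,u,v,0)[:2].round(3), ray(c,u,v,.03)[:2].round(3))
c=d['wrist']
for u,v in((172,104),(340,82),(345,75),(166,98)): print(u,v,ray(c,u,v,0)[:2].round(3), ray(c,u,v,.03)[:2].round(3))
E
```

```text
scene yel (np.int32(345), np.int32(194), np.int32(15), np.int32(9)) 74 [ 0.453 -0.064]
scene yel (np.int32(337), np.int32(237), np.int32(17), np.int32(15)) 177 [ 0.591 -0.048]
scene yel (np.int32(427), np.int32(377), np.int32(39), np.int32(38)) 986 [0.883 0.208]
scene yel (np.int32(422), np.int32(411), np.int32(31), np.int32(20)) 114 [0.934 0.198]
scene blue (np.int32(425), np.int32(213), np.int32(77), np.int32(83)) 5324 [0.551 0.204]
scene blue (np.int32(138), np.int32(306), np.int32(14), np.int32(9)) 93 [ 0.86  -0.396]
scene pink (np.int32(312), np.int32(260), np.int32(17), np.int32(17)) 227 [ 0.668 -0.085]
scene purp (np.int32(358), np.int32(270), np.int32(18), np.int32(16)) 229 [0.666 0.015]
scene green (np.int32(276), np.int32(253), np.int32(17), np.int32(16)) 202 [ 0.669 -0.164]
side yel (np.int32(285), np.int32(282), np.int32(19), np.int32(12)) 87 [ 0.586 -0.034]
side yel (np.int32(372), np.int32(298), np.int32(17), np.int32(10)) 46 [ 0.444 -0.065]
side yel (np.int32(369), np.int32(301), np.int32(21), np.int32(15)) 87 [ 0.441 -0.054]
side yel (np.int32(18), np.int32(311), np.i
[... 1422 characters left out ...]
nt32(102)) 17832 [0.542 0.158]
wrist pink (np.int32(344), np.int32(263), np.int32(32), np.int32(30)) 629 [ 0.668 -0.082]
wrist purp (np.int32(344), np.int32(178), np.int32(33), np.int32(34)) 801 [0.666 0.016]
wrist green (np.int32(347), np.int32(321), np.int32(22), np.int32(7)) 74 [ 0.668 -0.145]
243 243 [ 0.64  -0.267] [ 0.662 -0.257]
303 170 [ 0.384 -0.203] [ 0.414 -0.194]
425 215 [0.452 0.108] [0.48  0.108]
424 286 [0.649 0.135] [0.671 0.134]
501 287 [0.61 0.29] [0.633 0.284]
498 219 [0.42  0.272] [0.449 0.266]
352 203 [ 0.46  -0.062] [ 0.487 -0.057]
172 104 [0.467 0.11 ] [0.48  0.107]
340 82 [0.642 0.131] [0.641 0.127]
345 75 [0.647 0.137] [0.645 0.133]
166 98 [0.462 0.115] [0.475 0.113]
```

View pics/side0.png

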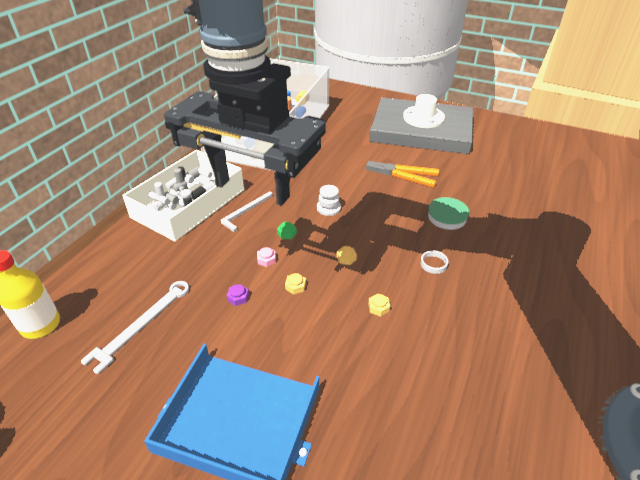

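The side view shows the shadowed third cap at (346,255), the other caps at (295,283) and (379,304), and the pan's open mouth between (205,350) and (318,380). Next I'll measure the third cap and the union.

```bash
python3 - <<'E'
from h import *
import pickle
d=pickle.load(open('c0.pkl','rb'))
for n,(u0,v0) in (('scene',(307,217)),('side',(346,255))):
    c=d[n]; hsv=cv2.cvtColor(c['color'],cv2.COLOR_RGB2HSV)
    m=cv2.inRange(hsv,(17,140,60),(32,255,255)); m2=np.zeros_like(m); m2[v0-14:v0+15,u0-14:u0+15]=m[v0-14:v0+15,u0-14:u0+15]
    x,y,w,h=cv2.boundingRect(m2); print(n,(x,y,w,h),(m2>0).sum(),ray(c,x+w/2-.5,y+h/2-.5,.009)[:2].round(3))
print('union',ray(d['scene'],243,240,.003)[:2],ray(d['side'],329,209,.003)[:2])
print('clamp',ray(d['side'],434,263,.006)[:2],'pan side corners',[ray(d['side'],u,v,0)[:2].round(3) for u,v in((206,364),(317,391))])
# pan floor outline from wrist: front edge
E
```

```text
scene (299, 210, 16, 16) 196 [ 0.539 -0.15 ]
side (337, 246, 20, 19) 266 [ 0.537 -0.145]
union [ 0.63433755 -0.2692631 ] [ 0.6247647  -0.26025587]
clamp [ 0.38914155 -0.19604933] pan side corners [array([0.637, 0.149]), array([0.47 , 0.119])]
```

Request:
play_rows(gripper=[0.54,0.54,0.54,0.54,0.54,0.54,0.54,0.54,0.54,0.54,0.54,0.54], delta_pos=[[-3,-1.2,4],[-6,-2.4,8],[-9.2,-3.6,12],[-9.2,-3.6,12],[-9.2,-3.6,12],[-9.2,-3.6,12],[-9.2,-3.6,14],[-9.2,-3.6,16],[-9.2,-3.6,18],[-9.2,-3.6,20],[-9.2,-3.6,21.2],[-9.2,-3.6,21.2]], turn=[[0,0,0],[0,0,0],[0,0,0],[0,0,0],[0,0,0],[0,0,0],[0,0,0],[0,0,0],[0,0,0],[0,0,0],[0,0,0],[0,0,0]])

```text
time: 1.65
position: [0.5891, -0.0914, 0.0105]
tool_rot: [0.707, 0.707, -0.0, -0.0]
ft_force: [-0.4, -0.2, 0.4]
grip_width: 0.0202
grip_force: 0.0
```

```bash
python3 - <<'E'
from h import *
a=snap('scene','s1')['color'][140:320,220:520]; b=snap('side','x1')['color'][180:420,150:450]
cv2.imwrite('pics/m1.png',np.vstack([cv2.resize(a,(500,300)),cv2.resize(b,(500,300))])[:,:,::-1][:600])
E
```

```text
(no output)
```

View pics/m1.png

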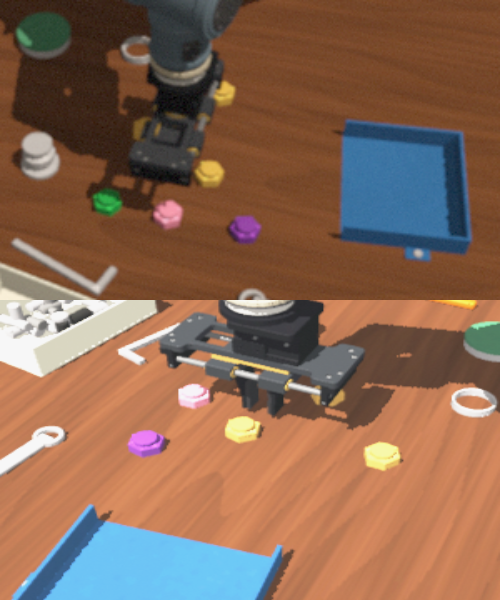

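The fingers stand behind the cap that sits left of centre, and all the other parts are untouched. I'll push now.

Request:
play_rows(gripper=[0.54,0.54,0.54,0.54,0.54,0.54,0.54,0.54,0.54,0.54,0.54,0.54], delta_pos=[[0,0,0.4],[0.7,0,0.4],[1.4,0,0.4],[2.2,0.1,0.4],[3.2,0.1,0.4],[4.3,0.2,0.4],[5.5,0.2,0.4],[6.8,0.2,0.4],[8.1,0.3,0.4],[9.4,0.3,0.4],[10.7,0.3,0.4],[12,0.4,0.4]], turn=[[0,0,0],[0,0,0],[0,0,0],[0,0,0],[0,0,0],[0,0,0],[0,0,0],[0,0,0],[0,0,0],[0,0,0],[0,0,0],[0,0,0]])

```text
time: 3.25
position: [0.5929, 0.0289, 0.0065]
tool_rot: [0.707, 0.707, -0.0, -0.0]
ft_force: [0.3, -0.9, -0.4]
grip_width: 0.0196
grip_force: 0.3
```

```bash
cat > caps.py <<'E'
from h import *
for n in('scene','side'):
    c=robot.camera(n); hsv=cv2.cvtColor(c['color'],cv2.COLOR_RGB2HSV)
    m=cv2.inRange(hsv,(17,130,60),(32,255,255)); N,l,s,ce=cv2.connectedComponentsWithStats(m)
    for i in range(1,N):
        x,y,w,h=s[i,:4]; p=ray(c,x+w/2-.5,y+h/2-.5,.009)
        if s[i,4]>=60 and .38<p[0]<.72 and -.2<p[1]<.32: print(n,w,h,s[i,4],p[:2].round(3),'pan',np.round([(p[:2]-[.545,.197])@[-.133,.991],(p[:2]-[.545,.197])@[-.991,-.133]],3))
o=robot.get_obs();print(o['position'].round(4) if hasattr(o['position'],'round') else o['position'],o['ft_force'],o['time'])
E
python3 caps.py
```

```text
scene 17 16 197 [ 0.445 -0.066] pan [-0.247  0.134]
scene 16 17 205 [ 0.54 -0.15] pan [-0.343  0.051]
side 20 19 301 [ 0.537 -0.145] pan [-0.338  0.053]
[0.5928 0.0297 0.0065] [-0.63833905 -0.421616   -0.27557873] 3.35
```

Request:
play_rows(gripper=[0.54,0.54,0.54,0.54,0.54,0.54,0.54,0.54,0.54,0.54,0.54,0.54], delta_pos=[[0.8,0,0],[1.9,0,0],[3.1,0.1,0],[4.4,0.1,0],[5.7,0.2,0],[7,0.2,0],[8.3,0.2,0],[9.6,0.3,0],[10.8,0.3,0],[11.8,0.3,0],[12.4,0.3,0],[12.7,0.3,0]], turn=[[0,0,0],[0,0,0],[0,0,0],[0,0,0],[0,0,0],[0,0,0],[0,0,0],[0,0,0],[0,0,0],[0,0,0],[0,0,0],[0,0,0]])

```text
time: 4.85
position: [0.5959, 0.1553, 0.0065]
tool_rot: [0.707, 0.707, -0.0, 0.0]
ft_force: [0.0, -0.7, -0.2]
grip_width: 0.0203
grip_force: 0.1
```

```bash
sed -i 's/(17,130,60)/(17,100,60)/' caps.py; python3 caps.py
```

```text
scene 16 16 192 [ 0.444 -0.065] pan [-0.246  0.134]
scene 17 16 208 [ 0.539 -0.149] pan [-0.342  0.052]
side 21 20 122 [ 0.538 -0.144] pan [-0.337  0.053]
side 22 23 376 [ 0.444 -0.059] pan [-0.241  0.134]
side 54 25 136 [0.649 0.131] pan [-0.08  -0.095]
side 18 21 85 [0.588 0.182] pan [-0.02 -0.04]
[0.596  0.1552 0.0065] [-0.05749585  0.12598686  0.49882714] 4.95
```

Request:
play_rows(gripper=[0.54,0.54,0.54,0.54,0.54,0.54,0.54,0.54,0.54,0.54,0.54,0.54], delta_pos=[[-1.5,0,0],[-3,0,0],[-4,0,-5],[-7,-1,-9],[-12,-2,-9],[-17,-3,-9],[-22,-4,-9],[-27,-5,-9],[-31,-5.8,-9],[-34.7,-5.8,-9],[-34.7,-5.8,-7],[-34.7,-5.8,-7]], turn=[[0,0,0],[0,0,0],[0,0,0],[0,0,0],[0,0,0],[0,0,0],[0,0,0],[0,0,0],[0,0,0],[0,0,0],[0,0,0],[0,0,0]])

```text
time: 6.45
position: [0.536, -0.193, 0.0754]
tool_rot: [0.708, 0.706, -0.0, -0.002]
ft_force: [0.0, 0.2, 0.3]
grip_width: 0.0203
grip_force: 0.0
```

```bash
python3 caps.py
```

```text
scene 16 16 199 [ 0.444 -0.065] pan [-0.246  0.134]
scene 17 16 206 [ 0.539 -0.149] pan [-0.342  0.052]
scene 17 15 202 [0.597 0.177] pan [-0.027 -0.049]
side 20 19 208 [ 0.537 -0.145] pan [-0.338  0.053]
side 23 24 230 [ 0.444 -0.061] pan [-0.242  0.135]
side 26 26 245 [0.595 0.182] pan [-0.022 -0.047]
[ 0.5373 -0.1923  0.0766] [1.03604414 0.37449423 0.03071808] 6.55
```

Request:
play_rows(gripper=[0.54,0.54,0.54,0.54,0.54,0.54,0.54,0.54,0.54,0.54,0.54,0.54], delta_pos=[[0,0,2],[0,0,4],[0,0,6],[0,0,6.9],[0.3,0,7],[1,0,7],[1.7,0,7],[2.5,0,7],[3.5,0.1,7],[4.7,0.1,7],[6,0.1,7],[7.3,0.2,7]], turn=[[0,0,0],[0,0,0],[0,0,0],[0,0,0],[0,0,0],[0,0,0],[0,0,0],[0,0,0],[0,0,0],[0,0,0],[0,0,0],[0,0,0]])

```text
time: 8.05
position: [0.5398, -0.1179, 0.0066]
tool_rot: [0.707, 0.707, -0.0, -0.0]
ft_force: [0.4, 0.0, 1.8]
grip_width: 0.02
grip_force: 0.5
```

Request:
play_rows(gripper=[0.54,0.54,0.54,0.54,0.54,0.54,0.54,0.54,0.54,0.54,0.54,0.54], delta_pos=[[1.2,0,0],[2.5,0,0],[3.8,0.1,0],[5.1,0.1,0],[6.4,0.1,0],[7.7,0.2,0],[9,0.2,0],[10.3,0.2,0],[11.6,0.2,0],[12.8,0.3,0],[13.8,0.3,0],[14.5,0.3,0]], turn=[[0,0,0],[0,0,0],[0,0,0],[0,0,0],[0,0,0],[0,0,0],[0,0,0],[0,0,0],[0,0,0],[0,0,0],[0,0,0],[0,0,0]])

```text
time: 9.55
position: [0.543, 0.0267, 0.0065]
tool_rot: [0.707, 0.707, -0.0, -0.0]
ft_force: [0.1, -1.0, 1.0]
grip_width: 0.02
grip_force: 0.4
```

```bash
python3 caps.py
```

```text
scene 16 16 185 [ 0.444 -0.065] pan [-0.246  0.134]
scene 17 15 201 [0.597 0.177] pan [-0.027 -0.049]
side 52 21 150 [ 0.586 -0.021] pan [-0.221 -0.011]
side 23 23 323 [ 0.443 -0.06 ] pan [-0.241  0.135]
side 25 24 213 [0.54  0.054] pan [-0.142  0.024]
side 25 25 176 [0.594 0.182] pan [-0.021 -0.046]
[0.5428 0.0268 0.0065] [-0.00836284 -0.03938592  0.56363215] 9.65
```

Request:
play_rows(gripper=[0.54,0.54,0.54,0.54,0.54,0.54,0.54,0.54,0.54,0.54,0.54,0.54], delta_pos=[[0.8,0,0],[2,0,0],[3.3,0,0],[4.6,0,0],[5.9,0,0],[7.2,0,0],[8.5,0,0],[9.7,0,0],[10.7,0,0],[11.3,0,0],[11.6,0,0],[11.6,0,0]], turn=[[0,0,0],[0,0,0],[0,0,0],[0,0,0],[0,0,0],[0,0,0],[0,0,0],[0,0,0],[0,0,0],[0,0,0],[0,0,0],[0,0,0]])

```text
time: 11.15
position: [0.543, 0.1421, 0.0065]
tool_rot: [0.707, 0.707, 0.0, -0.0]
ft_force: [0.5, 0.5, 0.1]
grip_width: 0.0203
grip_force: 0.0
```

```bash
python3 caps.py
```

```text
scene 17 16 201 [ 0.444 -0.064] pan [-0.245  0.135]
scene 17 16 201 [0.595 0.177] pan [-0.027 -0.047]
side 22 23 264 [ 0.444 -0.059] pan [-0.241  0.134]
side 57 25 153 [0.587 0.115] pan [-0.087 -0.03 ]
side 25 25 166 [0.594 0.182] pan [-0.021 -0.046]
side 15 17 60 [0.537 0.16 ] pan [-0.035  0.013]
side 22 13 88 [0.533 0.173] pan [-0.022  0.015]
[0.543  0.1418 0.0066] [ 0.25820849  0.28115284 -0.93226072] 11.25
```

Request:
play_rows(gripper=[0.54,0.54,0.54,0.54,0.54,0.54,0.54,0.54,0.54,0.54,0.54,0.54], delta_pos=[[-1.5,0,0],[-3,0,0],[-4,0,-5],[-6,-1,-9],[-10,-3,-9],[-14,-5,-9],[-18,-8,-9],[-22,-10,-9],[-24.9,-11.8,-9],[-24.9,-11.8,-7],[-24.9,-11.8,-5],[-24.9,-11.8,-5]], turn=[[0,0,0],[0,0,0],[0,0,0],[0,0,0],[0,0,0.1],[0,0,0.2],[0,0,0.3],[0,0,0.4],[0,0,0.4],[0,0,0.4],[0,0,0.4],[0,0,0.4]])

```text
time: 12.75
position: [0.4237, -0.1076, 0.0558]
tool_rot: [0.834, 0.552, -0.001, -0.001]
ft_force: [-0.4, 0.4, -0.1]
grip_width: 0.0199
grip_force: 0.0
```

```bash
python3 caps.py; python3 - <<'E'
from h import *
a=snap('scene','s2')['color'][140:320,220:520]; b=snap('side','x2')['color'][180:460,150:500]
cv2.imwrite('pics/m2.png',np.vstack([cv2.resize(a,(500,300)),cv2.resize(b,(375,300)).copy() if 0 else cv2.resize(b,(500,300))])[:,:,::-1])
E
```

```text
scene 16 16 197 [ 0.444 -0.065] pan [-0.246  0.134]
scene 17 15 182 [0.542 0.164] pan [-0.033  0.008]
scene 17 15 202 [0.597 0.177] pan [-0.027 -0.049]
side 23 24 234 [ 0.444 -0.061] pan [-0.242  0.135]
side 26 26 243 [0.595 0.182] pan [-0.022 -0.047]
side 23 25 239 [0.538 0.167] pan [-0.029  0.011]
[ 0.4248 -0.1075  0.0568] [ 0.04592677 -0.40899265 -0.45980997] 12.85
```

View pics/m2.png

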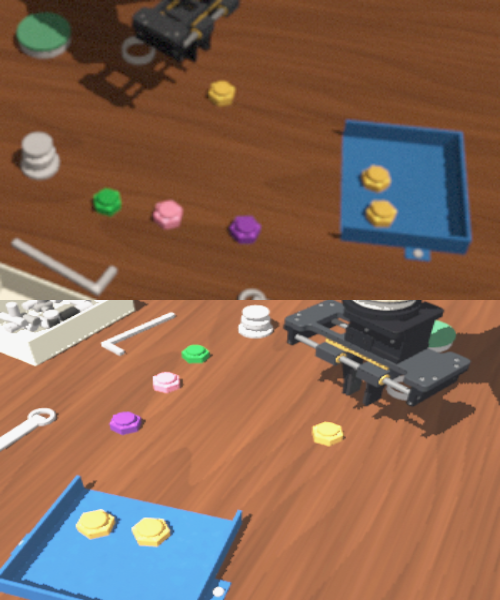

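The two caps lie in the pan at about (375,178) and (381,213) in the upper crop. The last cap is at (221,93) with the fingers behind it, turned towards the mouth.

Request:
play_rows(gripper=[0.54,0.54,0.54,0.54,0.54,0.54,0.54,0.54,0.54,0.54,0.54,0.54], delta_pos=[[0,0,2],[0,0,4],[0,0,4.9],[0.3,0,5],[1,0,5],[1.7,0,5],[2.4,0,5],[3.3,0,5],[4.4,0,5],[5.6,0,5],[6.8,0,5],[8,0,5]], turn=[[0,0,0],[0,0,0],[0,0,0],[0,0,0],[0,0,0],[0,0,0],[0,0,0],[0,0,0],[0,0,0],[0,0,0],[0,0,0],[0,0,0]])

```text
time: 14.45
position: [0.4564, -0.0324, 0.0065]
tool_rot: [0.833, 0.553, -0.0, -0.0]
ft_force: [-0.6, -1.6, 1.5]
grip_width: 0.0201
grip_force: 0.5
```

Request:
play_rows(gripper=[0.54,0.54,0.54,0.54,0.54,0.54,0.54], delta_pos=[[1.1,0,0],[2.3,0,0],[3.5,0,0],[4.7,0,0],[5.9,0,0],[6.8,0,0],[7.2,0,0]], turn=[[0,0,0],[0,0,0],[0,0,0],[0,0,0],[0,0,0],[0,0,0],[0,0,0]])

```text
time: 15.32
position: [0.4844, 0.0336, 0.0066]
tool_rot: [0.833, 0.553, 0.0, 0.0]
ft_force: [-0.0, -1.7, 1.1]
grip_width: 0.0198
grip_force: 0.5
```

```bash
python3 caps.py; python3 - <<'E'
import numpy as np
from rig import robot
p=np.array(robot.get_obs()['position'])[:2]; th0=.4
ex=np.array([np.sin(th0),np.cos(th0)]); ey=np.array([np.cos(th0),-np.sin(th0)])
cap=p+.028*ex; print('cap est',cap)
th=th0; tgt=np.array([.494,.165])
for i in range(13):
    th=max(th-.06,-.03); 
    s=min(.011,tgt[1]-cap[1]); cap=cap+s*np.array([np.sin(th),np.cos(th)])
    q=cap-.028*np.array([np.sin(th),np.cos(th)])-p
    print(np.round([q@ex*100,q@ey*100,th-th0],2),cap.round(3))
E
```

```text
scene 23 43 288 [0.45  0.051] pan [-0.132  0.113]
scene 17 15 179 [0.542 0.164] pan [-0.033  0.008]
scene 17 15 201 [0.597 0.177] pan [-0.027 -0.049]
side 41 36 114 [ 0.527 -0.016] pan [-0.209  0.046]
side 25 26 266 [0.491 0.057] pan [-0.132  0.072]
side 26 26 238 [0.595 0.182] pan [-0.022 -0.047]
side 23 25 234 [0.538 0.167] pan [-0.029  0.011]
[0.4843 0.0334 0.0065] [-0.1035208   0.43681279  0.56362165] 15.425
cap est [0.49519401 0.05922148]
[ 1.1   0.1  -0.06] [0.499 0.07 ]
[ 2.21  0.14 -0.12] [0.502 0.08 ]
[ 3.32  0.11 -0.18] [0.504 0.091]
[ 4.42  0.01 -0.24] [0.506 0.102]
[ 5.52 -0.15 -0.3 ] [0.507 0.113]
[ 6.6  -0.38 -0.36] [0.508 0.124]
[ 7.67 -0.68 -0.42] [0.507 0.135]
[ 8.68 -1.11 -0.43] [0.507 0.146]
[ 9.68 -1.57 -0.43] [0.507 0.157]
[10.44 -1.91 -0.43] [0.506 0.165]
[10.44 -1.91 -0.43] [0.506 0.165]
[10.44 -1.91 -0.43] [0.506 0.165]
[10.44 -1.91 -0.43] [0.506 0.165]
```

```bash
python3 - <<'E'
import numpy as np
from rig import robot
p=np.array(robot.get_obs()['position'])[:2]; th0=.4
ex=np.array([np.sin(th0),np.cos(th0)]); ey=np.array([np.cos(th0),-np.sin(th0)])
cap=p+.028*ex
th=th0
for i in range(12):
    th=max(th-.08,-.12); 
    s=min(.010,.16-cap[1]); cap=cap+s*np.array([np.sin(th),np.cos(th)])
    q=cap-.028*np.array([np.sin(th),np.cos(th)])-p
    print(np.round([q@ex*100,q@ey*100,th-th0],2),cap.round(3),(q+p).round(3))
E
```

```text
[ 1.01  0.14 -0.08] [0.498 0.069] [0.49  0.042]
[ 2.02  0.21 -0.16] [0.501 0.078] [0.494 0.051]
[ 3.04  0.19 -0.24] [0.502 0.088] [0.498 0.061]
[ 4.05  0.09 -0.32] [0.503 0.098] [0.501 0.07 ]
[ 5.05 -0.09 -0.4 ] [0.503 0.108] [0.503 0.08 ]
[ 6.03 -0.35 -0.48] [0.502 0.118] [0.505 0.09 ]
[ 6.95 -0.75 -0.52] [0.501 0.128] [0.504 0.1  ]
[ 7.82 -1.25 -0.52] [0.5   0.138] [0.503 0.11 ]
[ 8.69 -1.74 -0.52] [0.499 0.148] [0.502 0.12 ]
[ 9.55 -2.24 -0.52] [0.498 0.158] [0.501 0.13 ]
[ 9.73 -2.34 -0.52] [0.497 0.16 ] [0.501 0.132]
[ 9.73 -2.34 -0.52] [0.497 0.16 ] [0.501 0.132]
```

Request:
play_rows(gripper=[0.54,0.54,0.54,0.54,0.54,0.54,0.54,0.54,0.54,0.54,0.54,0.54], delta_pos=[[1,0.1,0],[2,0.2,0],[3,0.2,0],[4,0.1,0],[5,-0.1,0],[6,-0.3,0],[6.9,-0.8,0],[7.8,-1.3,0],[8.7,-1.7,0],[9.5,-2.2,0],[9.8,-2.4,0],[9.8,-2.4,0]], turn=[[0,0,-0.08],[0,0,-0.16],[0,0,-0.24],[0,0,-0.32],[0,0,-0.4],[0,0,-0.48],[0,0,-0.52],[0,0,-0.52],[0,0,-0.52],[0,0,-0.52],[0,0,-0.52],[0,0,-0.52]])

```text
time: 16.92
position: [0.5001, 0.133, 0.0065]
tool_rot: [0.663, 0.748, -0.0, -0.0]
ft_force: [0.9, -0.5, -0.1]
grip_width: 0.02
grip_force: 0.0
```

```bash
python3 caps.py
```

```text
scene 17 15 189 [0.542 0.164] pan [-0.033  0.008]
scene 17 15 199 [0.597 0.177] pan [-0.027 -0.049]
side 63 20 172 [0.532 0.103] pan [-0.091  0.025]
side 26 26 220 [0.595 0.182] pan [-0.022 -0.047]
side 23 25 209 [0.538 0.167] pan [-0.029  0.011]
side 26 26 220 [0.495 0.158] pan [-0.032  0.054]
[0.5003 0.1326 0.0066] [-0.47002701 -0.11379072 -0.36230574] 17.025
```

All three caps are in the pan. I'll back the fingers off and lift clear.

Request:
play_rows(gripper=[0.54,0.54,0.54,0.54,0.54,0.54,0.54,0.54], delta_pos=[[-1.5,0,0],[-3,0,0],[-5,0,-4],[-8,0,-8],[-11,0,-12],[-14,0,-14],[-14,0,-14],[-14,0,-14]], turn=[[0,0,0],[0,0,0],[0,0,0],[0,0,0],[0,0,0],[0,0,0],[0,0,0],[0,0,0]])

```text
time: 18.02
position: [0.5159, -0.0066, 0.1459]
tool_rot: [0.664, 0.748, -0.0, -0.001]
ft_force: [0.0, 0.1, -0.4]
grip_width: 0.0203
grip_force: 0.0
```

```bash
python3 caps.py; python3 -c "
from h import *
snap('scene','end')"
```

```text
scene 16 15 178 [0.497 0.155] pan [-0.035  0.053]
scene 17 15 184 [0.542 0.164] pan [-0.033  0.008]
scene 17 15 201 [0.597 0.177] pan [-0.027 -0.049]
side 26 26 345 [0.595 0.182] pan [-0.022 -0.047]
side 26 25 345 [0.54  0.168] pan [-0.028  0.009]
side 26 26 357 [0.495 0.158] pan [-0.032  0.054]
[ 0.5157 -0.0057  0.1454] [ 0.17743572  0.0340294  -0.98826471] 18.125
```

View pics/end.png

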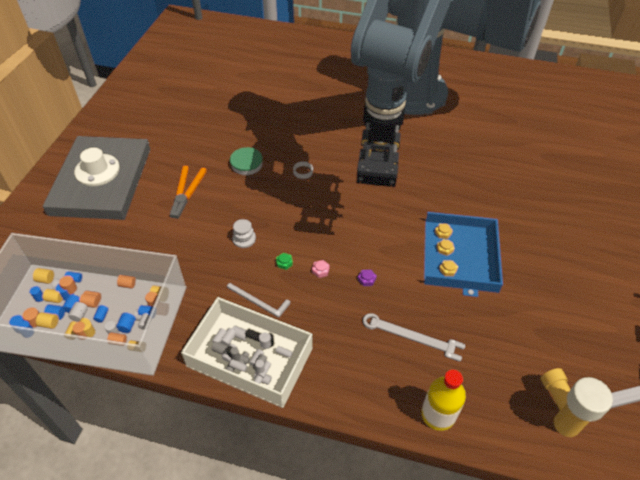

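The view shows all three caps inside the pan at (444,230), (446,247) and (449,268), clear of the mouth line at column 425. The bystanders look unmoved.

```bash
python3 -c "
from rig import robot
print(robot.hand_in())"
```

```text
the job is handed in; nothing more can be done
None
```

I swept all three brass caps into the blue pan and handed the job in at about 18 s; by camera their centres are about 40 mm inside the mouth, nothing else looks moved, and the hand-in returned no verdict.

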